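# Unclip the grater's handle and put it away in the drawer

## Task

Take the clip-on green handle off the stainless steel grater: hold the red release button on the side of the handle pressed in while you pull the handle straight up off the grater. Then lower the handle into the half-open drawer so that it lies inside, without dropping it in. Leave the grater standing where it is and do not disturb the other things on the shelf.

Things in the scene. Friction and masses are not known exactly. Their poses are not given: they have to be found in the camera images.
- grater: four-sided stainless box grater, loose, about 0.5 kg: 130 x 88 mm at the foot, tapering to a flat, slotted top plate 116 x 64 mm, 4 mm thick, 100 mm above the shelf; origin at the centre of its underside, z up, x along its length
- handle: green clip-on handle, about 0.1 kg, on the grater's top plate, same axes as the grater at first. Grip bar 130 mm long (x), 30 wide (y -15 to +15), z 18 to 46 mm, on two feet 26 mm wide. Origin: under the bar's centre at the feet's soles, on the plate. Prongs and a barb reach 15 mm below the origin into the plate's slots, with 1.5 to 2 mm of play
- grip_middle (a point): centre of the handle's grip bar, 32 mm above the handle's origin; same axes as the handle
- release_button (a joint): how far the red button on the handle's +y side is pressed in (towards -y), m: 0 out, 0.007 fully in; a spring, 2 N at first, 7 N fully in. Its barb is free of the plate from about 0.005; otherwise pulling lifts the grater too. Pinching the bar across y at the button, one finger on it and one on the plain side opposite, presses it
- button_face (a point): centre of the button's red outer face, 26 mm along x, 20 mm high; at x 30, y 23, z 32 mm from the handle's origin, y 16 mm when fully in. Across button and bar: 38 mm, pressed 31 mm
- chest_drawer0 (a joint): how far the drawer of the low wooden drawer unit (280 mm deep, 260 wide, 100 high, fixed) is pulled out towards the robot, m, 0 shut; it slides with about 1 N of friction
- drawer_front_in (a point): in the drawer: middle of the foot of the front panel's inner face, at the inner floor. x points into the drawer (away from the robot), y across, z up. Inside it is 218 mm wide; walls 56 mm, front panel 66 mm above the floor. Open above from x = 0 to the drawer joint's value less 6 mm; beyond that the unit's top, 78 mm above the floor, covers it
- jar_a: amber glass jar with a dark screw lid, loose bystander: 68 mm in diameter, 110 mm high; origin at the centre of its underside, z up
- jar_b: amber glass jar with a dark screw lid, loose bystander: 68 mm in diameter, 110 mm high; origin at the centre of its underside, z up
- canister: white ceramic canister with a small knob, loose bystander: 76 mm in diameter, 106 mm high; origin at the centre of its underside
- saucer: terracotta saucer, loose bystander: 110 mm in diameter, 18 mm high; origin at the centre of its underside
- scoop: yellow plastic scoop, loose bystander: 160 mm long, 56 mm wide, 34 mm high; origin under the centre of its bowl, handle towards its -x
- tea_tin: copper-coloured round tin, loose bystander: 72 mm in diameter, 80 mm high; origin at the centre of its underside
There are look-alikes about, which are no part of the job. Of the things like the handle, leave any that is purple; of the rest the smaller one is meant.

How it is judged:
On the way:
1. the handle has been pulled up off the grater with its release button held in (handle at least 25 mm above its seat, button in by more than 4 mm) (value of joint release_button above 0.004 m and z of handle in the frame of grater above 0.125 m), for 0.1 s.
At the end, for the whole second after the job is handed in: Let go and at rest in the drawer: middle of the grip bar 10 to 200 mm behind the front panel, within 100 mm of the drawer's middle line, at most 60 mm above its floor; handle within 18 degrees of level. Grater upright on the shelf within 60 mm of its start (x of grip_middle in the frame of drawer_front_in between 0.01 and 0.2 m and y of grip_middle in the frame of drawer_front_in between -0.1 and 0.1 m and z of grip_middle in the frame of drawer_front_in between 0 and 0.06 m and angle between handle's own x axis and vertical between 1.25 and 1.89 rad and linear speed of each of handle, grater below 0.03 m/s and contact force between the fingers and handle below 0.1 N and angle between grater's own z axis and vertical below 0.1 rad and height (world z) of grater between -0.01 and 0.01 m and distance of grater from where it was at the start of the episode below 0.06 m); the robot touches nothing.
It fails at once if the handle is dropped: it falls free at more than 0.9 m/s (about 40 mm of fall) (linear speed of handle above 0.9 m/s and contact force between the fingers and handle below 0.1 N).
It fails at once if the grater is tipped by more than 30 degrees (angle between grater's own z axis and vertical above 0.52 rad).
It fails at once if a bystander (jars, canister, saucer, scoop, tin) is moved by more than 40 mm (distance of any of jar_a, jar_b, canister, saucer, scoop, tea_tin from where it was at the start of the episode above 0.04 m).
It also fails if it takes over 38 s, if anything falls off the work surface, if the arm or the gripper's body presses on something with over 40 N, if the wrist force passes 120 N, or if a joint passes its speed limit or range.

## Robot

A 7-joint arm with a two-finger parallel gripper is mounted at the origin on the work surface. World frame = base frame: x ahead of the robot, y to its left, z up, the work surface at z = 0. Lengths are in m, angles in rad, forces in N, time in s.
With the tool pointing down it reaches from about 0.4 to 0.875 m from the base axis. Payload 19.3 kg.
Tool frame: the origin (TCP) lies at the very end of the fingers, on their centre line; the grasp point (between the pads) lies 19 mm behind it; y points along the fingers, x is the direction in which the jaws open and shut, and the axes are right-handed (so a half turn about y gives the same grasp; the last joint's range is limited). The gripper opens to 85 mm and grips with 20 to 120 N. Pads are 22 mm wide; open, the fingers measure 114 mm over their backs; the gripper's body (76 mm by 85 mm) begins 54 mm behind the grasp point. The pads swing forward as they close: fully open they stand 13 mm farther back than shut.
Start: joints at [1.188, 0.521, -0.036, 1.599, 0.021, 1.021, -0.113], TCP at [0.192, -0.595, 0.231] pointing down, gripper open.
Joint ranges: [-2.91, 2.91], [-0.3, 2.13], [-1.5, 1.42], [0.17, 2.43], [-1.26, 4.41], [0.16, 1.93], [-2.52, 2.52]. Speed limits (rad/s): [1.89, 1.89, 2.39, 2.39, 3.01, 3.01, 3.01].

## Interface

Orientations are given as [roll, pitch, yaw] about the fixed x, y, z axes, in that order (R = Rz(yaw) Ry(pitch) Rx(roll)).
In Python, from workcell import bot gives the robot as it stands. The module is installed in compiled form; this text tells all that it offers.
- The arm moves only by the shell command python3 -m crank 'ROWS' [FORCE]. ROWS is JSON, a list of rows, each an object of numbers: "hand": the closure, from 0 (fully open) to 1 (shut); "dx", "dy", "dz": the shift along the tool's x, y, z in mm; "yaw": the turn about the tool's y in rad. In form: [{"hand": .., "dx": .., "dy": .., "dz": .., "yaw": ..}, ...]. A call has 1 to 12 rows; each row is the pose to reach, as a shift and turn from the pose commanded when the call began, along the tool's axes at that moment; what a row does not reach only later rows make up. A row lasts 1/12 s, in which the tool goes at most 41.7 mm and 7.16 degrees, less where a joint would pass 70% of its speed; a pose out of reach is approached as far as the arm can. A call with a gripper value outside its range is refused whole. The fingers move at their own pace and stop on an object; FORCE is the grip in N (left out, the last holds). Time passes only in rows, so rows that repeat a pose let the fingers close. It gives the time, the measured TCP pose, the force and the opening at its end, in the units of the state.
- bot.observe(): the state, without advancing time (a new reading comes with each control period).
- bot.grab_frame(name): name is "scene" or "top" or "wrist"; returns the picture (384x512x3 uint8, red, green, blue); there is no depth.
- bot.camera_info(name): a dict with "fx", "fy", "cx", "cy" (pixels), "rvec" (rotation vector, rad) and "tvec" (3), from world to camera coordinates, as OpenCV has them. Camera axes: x right, y down, z forward; pixel columns grow to the right and rows downward; lengths in m; the calibration is good to about 2 mm. A picture is of the moment at which its call begins: read the wrist's pose just before it. camera_info takes no time and is no camera call; for the wrist camera it gives the pose at the moment of the call.
- bot.job_done(): hands the job in, once; it reports no verdict.
The state is a dict: "clock": time; "qpos": joint angles; "qd": joint speeds; "joint_efforts": joint torques, N m; "position": TCP position; "tool_rot": TCP orientation; "force": force on the tool from outside, world axes, zero at the start; "moment": the same for the moment, N m; "grip_width": finger opening in m.
Only numpy, scipy, OpenCV 4.12 (cv2) and the standard library are available. Lean on these libraries where they do the work, as an engineer would, in place of code of your own. Each camera call takes 0.05 s, during which the arm holds its last target.

## Working session

There is one attempt and no reset: what is moved stays moved. The work goes in short steps, Python scripts to look and compute and a shell command to move; the robot and the scene stay as the last step left them, time stands still between calls to the robot, and variables do not carry over. Pictures are saved under pics/ and viewed, and the job is handed in when it is done.

```bash
mkdir -p pics; cat > h.py <<'E'
import numpy as np,cv2
from workcell import bot
from scipy.spatial.transform import Rotation as R
def snap(n,f):
    ci=bot.camera_info(n); im=np.array(bot.grab_frame(n)); cv2.imwrite('pics/'+f,im[:,:,::-1]); 
    np.savez('pics/'+f[:-4]+'.npz',im=im,**{k:np.array(v) for k,v in ci.items()}); return im,ci
def ray(ci,u,v):
    Rm=R.from_rotvec(np.array(ci['rvec']).ravel()).as_matrix(); t=np.array(ci['tvec']).ravel()
    d=Rm.T@np.array([(u-ci['cx'])/ci['fx'],(v-ci['cy'])/ci['fy'],1]); return -Rm.T@t,d
def onz(ci,u,v,z):
    o,d=ray(ci,u,v); return o+d*(z-o[2])/d[2]
def two(c1,p1,c2,p2):
    o1,d1=ray(c1,*p1);o2,d2=ray(c2,*p2)
    s=np.linalg.lstsq(np.stack([d1,-d2],1),o2-o1,rcond=None)[0]
    a=o1+d1*s[0];b=o2+d2*s[1];return (a+b)/2,np.linalg.norm(a-b)
def proj(ci,p):
    Rm=R.from_rotvec(np.array(ci['rvec']).ravel()).as_matrix(); c=Rm@np.array(p)+np.array(ci['tvec']).ravel()
    return ci['fx']*c[0]/c[2]+ci['cx'],ci['fy']*c[1]/c[2]+ci['cy']
def load(f): return np.load('pics/'+f+'.npz')
E
python3 - <<'E'
from h import *
print(bot.observe())
for n in("scene","top"):
    im,ci=snap(n,n+'0.png'); print(n,ci)
E
```

```text
{'clock': 0.0, 'qpos': array([ 1.18780177,  0.52201396, -0.03632185,  1.59996053,  0.02119134,
        1.02108064, -0.11279076]), 'qd': array([ 1.97215959e-04,  1.82098368e-03,  8.88329321e-05, -5.69005107e-04,
       -1.91240444e-03, -9.32049279e-04, -1.00578767e-03]), 'joint_efforts': array([-3.73615912e-04, -9.27118492e+01,  1.97969556e+00, -3.69931591e+01,
        1.78156426e-02,  8.20640184e-03,  3.43261991e-05]), 'position': array([ 0.1921958 , -0.59439043,  0.23074282]), 'tool_rot': array([-1.57086675e+00,  1.07554903e-03, -1.25801274e+00]), 'force': array([-0.43409826,  0.37815301, -0.75210791]), 'moment': array([-0.00278958,  0.01751812, -0.01265705]), 'grip_width': 0.0852559242587806}
scene {'fx': 382.9423123333931, 'fy': 382.9423123333931, 'cx': 253.24231059906606, 'cy': 194.67427513509531, 'rvec': array([ 1.65482761,  1.63875941, -0.83705835]), 'tvec': array([ 0.01184625, -0.22395305,  1.90319301])}
top {'fx': 495.30722182277333, 'fy': 495.30722182277333, 'cx': 258.8146206954414, 'cy': 192.97290841493623, 'rvec': array([ 2.11316311, -2.14492158,  0.18709504]), 'tvec': array([-0.00240967,  0.5539227 ,  1.77686335])}
```

View pics/scene0.png

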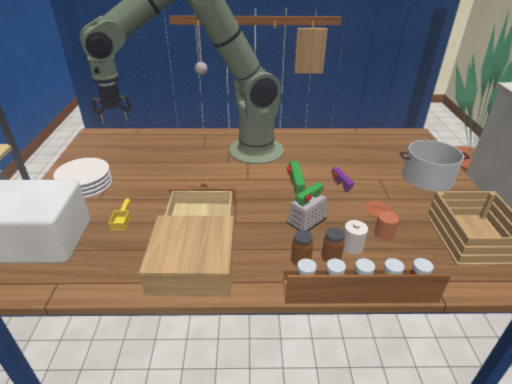

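View pics/top0.png

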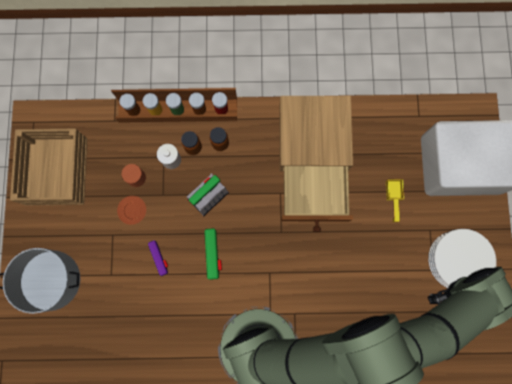

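The lookalikes in the top view are green on the grater (205,190), a longer green one lying loose (212,254), and a purple one (158,258). The smaller green one on the grater fits the description. I'll confirm it in an enlarged crop.

```bash
python3 - <<'E'
import cv2,numpy as np
a=cv2.imread('pics/top0.png')[165:285,140:240]; b=cv2.imread('pics/scene0.png')[150:270,270:370]
cv2.imwrite('pics/crop0.png',np.hstack([cv2.resize(a,None,fx=4,fy=4,interpolation=2),cv2.resize(b,None,fx=4,fy=4,interpolation=2)]))
E
```

```text
(no output)
```

View pics/crop0.png

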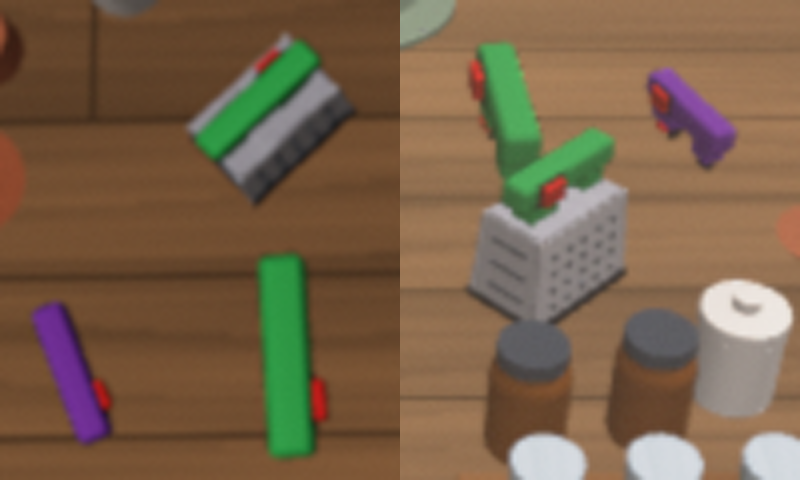

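The crop shows the smaller green handle clipped on the grater, with its button at top-view pixel (207,180). The loose green one is longer and one is purple, so both stay. Next I'll measure the handle, drawer and others.

```bash
python3 - <<'E'
from h import *
for f in('top0','scene0'):
    c=load(f); im=c['im']; hsv=cv2.cvtColor(im,cv2.COLOR_RGB2HSV)
    g=cv2.inRange(hsv,(50,120,60),(75,255,255))
    n,l,s,ce=cv2.connectedComponentsWithStats(g)
    for i in range(1,n):
        if s[i,4]>40:
            ys,xs=np.nonzero(l==i); r=cv2.minAreaRect(np.stack([xs,ys],1).astype(np.float32)); print(f,'green',s[i],ce[i],r)
            if f=='top0':
                b=cv2.boxPoints(r); z=.146 if ce[i][1]<220 else .046
                P=np.array([onz(c,*q,z)for q in b]); print(P.round(4).tolist(),P.mean(0).round(4),[np.linalg.norm(P[k]-P[k-1]).round(4) for k in range(4)])
    r_=cv2.inRange(hsv,(0,170,120),(6,255,255))|cv2.inRange(hsv,(172,170,120),(180,255,255))
    n,l,s,ce=cv2.connectedComponentsWithStats(r_)
    for i in range(1,n):
        if s[i,4]>5: print(f,'red',s[i],ce[i], onz(c,*ce[i],.135).round(4) if f=='top0' else '')
t=load('top0');s=load('scene0')
for k in('top0','scene0'):
    a=load(k)['im']
    cr=a[150:240,270:365] if k=='top0' else a[180:300,140:245]
    cv2.imwrite('pics/dr_'+k+'.png',cv2.resize(cr[:,:,::-1],None,fx=6 if k=='top0' else 5,fy=6 if k=='top0' else 5,interpolation=2))
E
```

```text
top0 green [189 175  31  30 301] [204.14950166 189.64784053] ((204.25001525878906, 189.75), (8.485280990600586, 36.06244659423828), 45.0)
[[0.5172, 0.2344, 0.146], [0.6066, 0.1457, 0.146], [0.5848, 0.1247, 0.146], [0.4958, 0.2133, 0.146]] [0.5511 0.1795 0.146 ] [np.float64(0.03), np.float64(0.1259), np.float64(0.0303), np.float64(0.1256)]
top0 green [204 229  15  50 563] [211.01065719 253.38721137] ((211.12451171875, 253.49224853515625), (49.52836227416992, 11.664740562438965), 86.42366790771484)
[[0.4235, 0.192, 0.046], [0.4255, 0.1495, 0.046], [0.2477, 0.1384, 0.046], [0.2457, 0.1801, 0.046]] [0.3356 0.165  0.046 ] [np.float64(0.1782), np.float64(0.0425), np.float64(0.1782), np.float64(0.0418)]
top0 red [218 259   4  11  35] [219.31428571 264.42857143] [0.2922 0.1282 0.135 ]
top0 red [163 260   5   7  19] [164.94736842 262.78947368] [0.3005 0.3144 0.135 ]
scene0 green [291 162  13  23 175] [296.83428571 173.18857143] ((296.6838073730469, 173.09730529785156), (24.556169509887695, 7.425668716430664), 72.89727020263672)
scene0 green [297 183  25  16 132] [308.75      190.4469697] ((308.8111572265625, 190.193115234375), (6.158144950866699, 26.20487403869629), 58.392494201660156)
scene0 red [288 166   3   6  12] [288.83333333 168.16666667] 
scene0 red [306 195   5   5  13] [307.76923077 196.84615385]
```

View pics/dr_top0.png

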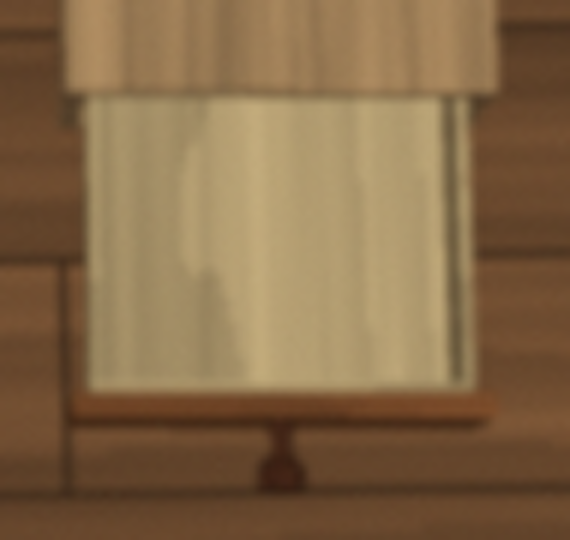

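View pics/dr_scene0.png

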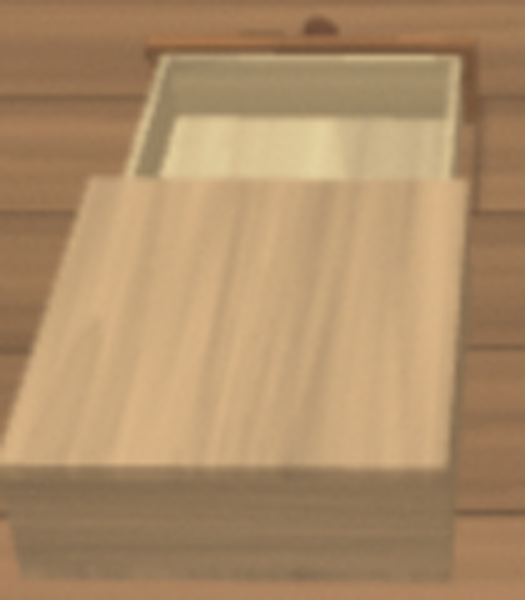

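```bash
python3 - <<'E'
from h import *
t=load('top0');s=load('scene0')
im=t['im'];hsv=cv2.cvtColor(im,cv2.COLOR_RGB2HSV);g=cv2.inRange(hsv,(45,80,40),(80,255,255));n,l,st,ce=cv2.connectedComponentsWithStats(g)
i=l[190,204]; ys,xs=np.nonzero(l==i); P=np.array([onz(t,x,y,.146)[:2] for x,y in zip(xs,ys)]); C=np.cov(P.T);w,v=np.linalg.eigh(C); print(P.mean(0),np.sqrt(12*w),np.degrees(np.arctan2(v[1,1],v[0,1])))
f=lambda x,y:(270+x/6-.5,150+y/6-.5)
print('front inner L,R',onz(t,*f(88,392),.088),onz(t,*f(475,392),.088))
print('panel top ends',onz(t,*f(70,392),.088),onz(t,*f(493,392),.088))
print('unit front L,R',onz(t,*f(66,95),.1),onz(t,*f(498,95),.1))
fs=lambda x,y:(140+x/5-.5,180+y/5-.5)
print('scene panel inner at z .088', onz(s,*fs(165,56),.088),onz(s,*fs(460,56),.088),'foot z.022',onz(s,*fs(178,117),.022),onz(s,*fs(450,117),.022),'unit front',onz(s,*fs(90,179),.1),onz(s,*fs(468,179),.1))
print('scene green end? handle ctr',onz(s,308.8,190.2,.14))
# move to above handle
o=bot.observe();Rt=R.from_euler('xyz',o['tool_rot']).as_matrix()
c=np.array([.5511,.1795]);a=np.radians(-44.8);g=c+.030*np.array([np.cos(a),np.sin(a)])
tg=np.array([*g,.27]); print(g,(Rt.T@(tg-o['position'])*1000).round(1))
E
```

```text
[0.55097293 0.18041971] [0.03067739 0.1292387 ] 133.4670026358798
front inner L,R [ 0.46607761 -0.10015601  0.088     ] [ 0.46261726 -0.33078498  0.088     ]
panel top ends [ 0.4662386  -0.08942622  0.088     ] [ 0.46245636 -0.34150905  0.088     ]
unit front L,R [ 0.64506829 -0.0905547   0.1       ] [ 0.64111086 -0.35082899  0.1       ]
scene panel inner at z .088 [ 0.48066587 -0.32558233  0.088     ] [ 0.48169509 -0.10127862  0.088     ] foot z.022 [ 0.46988176 -0.32480731  0.022     ] [ 0.47097328 -0.11130213  0.022     ] unit front [ 0.64517416 -0.34950918  0.1       ] [ 0.64662793 -0.08992254  0.1       ]
scene green end? handle ctr [0.5542178  0.17961958 0.14      ]
[0.57238712 0.15836097] [-599.3  -38.7  593.4]
```

```bash
python3 -m crank '[{"hand":0,"dx":-300,"dy":-40,"dz":297,"yaw":-1.2},{"hand":0,"dx":-300,"dy":-40,"dz":297,"yaw":-1.2},{"hand":0,"dx":-300,"dy":-40,"dz":297,"yaw":-1.2},{"hand":0,"dx":-300,"dy":-40,"dz":297,"yaw":-1.2},{"hand":0,"dx":-300,"dy":-40,"dz":297,"yaw":-1.2},{"hand":0,"dx":-300,"dy":-40,"dz":297,"yaw":-1.2},{"hand":0,"dx":-300,"dy":-40,"dz":297,"yaw":-1.2},{"hand":0,"dx":-300,"dy":-40,"dz":297,"yaw":-1.2},{"hand":0,"dx":-300,"dy":-40,"dz":297,"yaw":-1.2},{"hand":0,"dx":-300,"dy":-40,"dz":297,"yaw":-1.2},{"hand":0,"dx":-300,"dy":-40,"dz":297,"yaw":-1.2},{"hand":0,"dx":-300,"dy":-40,"dz":297,"yaw":-1.2}]' 40
cat > go.py <<'E'
from h import *
import sys
# args: x y z yawdeg(tool x dir)
def go(x,y,z,yaw=None):
    o=bot.observe();r=R.from_euler('xyz',o['tool_rot']);Rt=r.as_matrix()
    d=Rt.T@(np.array([x,y,z])-o['position'])*1000
    yw=np.degrees(np.arctan2(Rt[1,0],Rt[0,0]))
    print('t %.2f pos'%o['clock'],o['position'].round(4),'rot',o['tool_rot'].round(4),'yawx %.2f'%yw,'F',np.round(o['force'],1),'w %.4f'%o['grip_width'])
    print('dx dy dz',d.round(1),'yaw', None if yaw is None else round(-np.radians((yaw-yw+180)%360-180),3), 'q',o['qpos'].round(2))
if __name__=='__main__': go(*map(float,sys.argv[1:]))
E
python3 go.py .572 .158 .27 44.5
```

```text
clock: 1.1
position: [0.3839, -0.2153, 0.2717]
tool_rot: [-1.571, -0.001, -0.053]
force: [0.1, 0.0, -0.3]
grip_width: 0.0856
t 1.10 pos [ 0.3839 -0.2153  0.2717] rot [-1.5706e+00 -8.0000e-04 -5.3100e-02] yawx -3.05 F [ 0.1  0.  -0.3] w 0.0856
dx dy dz [168.1   1.8 382.8] yaw -0.83 q [ 0.79  0.2  -0.48  1.99  0.11  0.97  0.21]
```

```bash
python3 -m crank '[{"hand":0,"dx":168,"dy":2,"dz":383,"yaw":-0.83},{"hand":0,"dx":168,"dy":2,"dz":383,"yaw":-0.83},{"hand":0,"dx":168,"dy":2,"dz":383,"yaw":-0.83},{"hand":0,"dx":168,"dy":2,"dz":383,"yaw":-0.83},{"hand":0,"dx":168,"dy":2,"dz":383,"yaw":-0.83},{"hand":0,"dx":168,"dy":2,"dz":383,"yaw":-0.83},{"hand":0,"dx":168,"dy":2,"dz":383,"yaw":-0.83},{"hand":0,"dx":168,"dy":2,"dz":383,"yaw":-0.83},{"hand":0,"dx":168,"dy":2,"dz":383,"yaw":-0.83},{"hand":0,"dx":168,"dy":2,"dz":383,"yaw":-0.83},{"hand":0,"dx":168,"dy":2,"dz":383,"yaw":-0.83},{"hand":0,"dx":168,"dy":2,"dz":383,"yaw":-0.83}]'
python3 go.py .572 .158 .27 44.5
python3 - <<'E'
from h import *
snap('wrist','w1.png'); bot.observe()
E
```

```text
clock: 2.1
position: [0.5726, 0.1565, 0.2682]
tool_rot: [-1.569, 0.001, 0.774]
force: [-0.6, -0.0, -0.7]
grip_width: 0.0853
t 2.10 pos [0.5726 0.1565 0.2682] rot [-1.5691e+00  7.0000e-04  7.7440e-01] yawx 44.37 F [-0.6 -0.  -0.7] w 0.0853
dx dy dz [ 0.6 -1.8  1.5] yaw -0.002 q [ 0.13  0.52 -0.72  1.62  0.36  1.15  0.09]
```

View pics/w1.png

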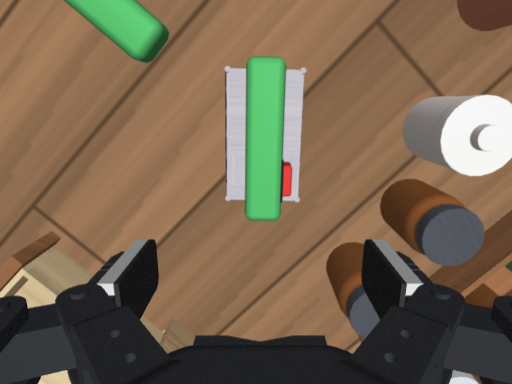

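The wrist view shows the handle from (265,57) to (263,220), with its red button on the right at (287,180). The finger tips straddle it lower in the picture.

```bash
cat > mh.py <<'E'
from h import *
import sys
def mh(f,z):
    c=load(f); hsv=cv2.cvtColor(c['im'],cv2.COLOR_RGB2HSV); g=cv2.inRange(hsv,(50,100,40),(75,255,255))
    n,l,s,ce=cv2.connectedComponentsWithStats(g)
    for i in range(1,n):
        if s[i,4]<1500: continue
        ys,xs=np.nonzero(l==i); P=np.array([onz(c,x,y,z)[:2] for x,y in zip(xs,ys)]).astype(np.float32)
        r=cv2.minAreaRect(P*1000); C=np.cov(P.T);w,v=np.linalg.eigh(C); print(ce[i],'rect mm',r,'mean',P.mean(0),np.sqrt(12*w),'axis',np.degrees(np.arctan2(v[1,1],v[0,1])))
    r_=cv2.inRange(hsv,(0,170,100),(6,255,255))|cv2.inRange(hsv,(172,170,100),(180,255,255))
    n,l,s,ce=cv2.connectedComponentsWithStats(r_)
    for i in range(1,n):
        if s[i,4]>60:
            x,y,w_,h_=s[i,:4]; print('red',s[i],ce[i],[onz(c,u,y+h_/2,z-.004).round(4).tolist() for u in (x,x+w_)])
mh(sys.argv[1],float(sys.argv[2]))
E
python3 mh.py w1 .146
```

```text
[125.35199541  25.16709733] rect mm ((416.3085632324219, 173.90525817871094), (69.43683624267578, 32.496665954589844), 3.84303879737854) mean [0.423225   0.17256889] [0.028358   0.05849766] axis -161.2454086419623
[264.15323934 137.05689829] rect mm ((552.8587646484375, 181.75306701660156), (28.65407943725586, 126.27700805664062), 43.05918502807617) mean [0.5502317  0.18434083] [0.02814893 0.12524143] axis 133.17183375804564
red [282 163  10  33 255] [286.49803922 179.32156863] [[0.584, 0.1708, 0.142], [0.5898, 0.1764, 0.142]]
```

Button offset and height agree with the spec: 29 mm along, 23 mm out. The axis is at -46.9°. I'll set the alignment above the handle, then descend.

```bash
python3 go.py .5733 .1598 .17 43.1
```

```text
t 2.15 pos [0.5725 0.1546 0.2684] rot [-1.570e+00  1.300e-03  7.724e-01] yawx 44.25 F [-0.4  0.3 -0.7] w 0.0854
dx dy dz [ 4.3 98.4  3. ] yaw 0.02 q [ 0.13  0.52 -0.72  1.62  0.36  1.15  0.09]
```

```bash
python3 -m crank '[{"hand":0,"dx":2,"dy":35,"dz":1,"yaw":0.02},{"hand":0,"dx":2,"dy":70,"dz":1,"yaw":0.02},{"hand":0,"dx":2,"dy":90,"dz":1,"yaw":0.02},{"hand":0,"dx":2,"dy":98,"dz":1,"yaw":0.02},{"hand":0,"dx":2,"dy":98,"dz":1,"yaw":0.02},{"hand":0,"dx":2,"dy":98,"dz":1,"yaw":0.02}]'; python3 go.py .5733 .1598 .11 43.1
```

```text
clock: 2.65
position: [0.5737, 0.1561, 0.1723]
tool_rot: [-1.571, -0.0, 0.751]
force: [0.7, 0.7, 1.3]
grip_width: 0.0853
t 2.65 pos [0.5737 0.1561 0.1723] rot [-1.5713e+00 -5.0000e-04  7.5070e-01] yawx 43.01 F [0.7 0.7 1.3] w 0.0853
dx dy dz [ 2.2 62.3  3. ] yaw -0.002 q [ 0.09  0.62 -0.67  1.72  0.45  0.97  0.  ]
```

```bash
python3 -m crank '[{"hand":0,"dx":2,"dy":20,"dz":3},{"hand":0,"dx":2,"dy":40,"dz":3},{"hand":0,"dx":2,"dy":55,"dz":3},{"hand":0,"dx":2,"dy":62,"dz":3},{"hand":0,"dx":2,"dy":62,"dz":3},{"hand":0,"dx":2,"dy":62,"dz":3}]'; python3 go.py .5733 .1598 .11 43.1
python3 - <<'E'
from h import *
snap('wrist','w2.png'); snap('scene','s2.png')
a=cv2.imread('pics/s2.png')[140:260,260:380]; cv2.imwrite('pics/s2c.png',cv2.resize(a,None,fx=4,fy=4,interpolation=2))
E
python3 mh.py w2 .146
```

```text
t 2.65 pos [0.5737 0.1561 0.1723] rot [-1.5713e+00 -5.0000e-04  7.5070e-01] yawx 43.01 F [0.7 0.7 1.3] w 0.0853
dx dy dz [ 2.2 62.3  3. ] yaw -0.002 q [ 0.09  0.62 -0.67  1.72  0.45  0.97  0.  ]
[84.33513028 18.73315364] rect mm ((447.0898132324219, 171.36500549316406), (47.24925994873047, 20.773427963256836), 43.02729797363281) mean [0.44750544 0.1754813 ] [0.0179938  0.03709445] axis -143.49500352357984
[264.83756164 148.77545916] rect mm ((552.6406860351562, 182.55746459960938), (28.67267417907715, 124.76180267333984), 43.19624710083008) mean [0.5486057  0.18675193] [0.02810709 0.1235575 ] axis 133.24853243120327
red [295 189  13  52 598] [300.47993311 215.17391304] [[0.5839, 0.1729, 0.142], [0.5889, 0.1776, 0.142]]$[0]: bad value
```

View pics/w2.png

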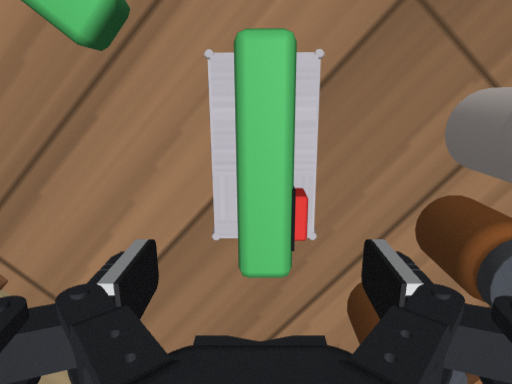

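View pics/s2c.png

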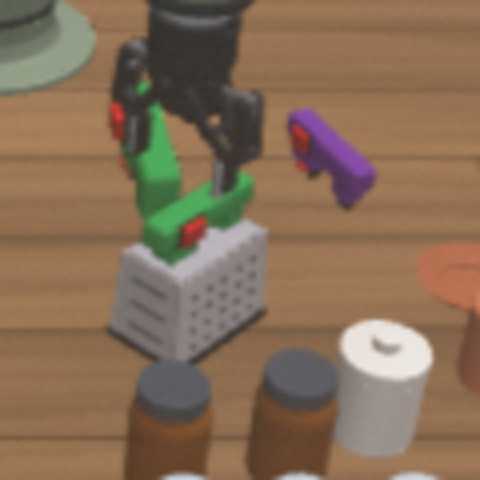

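```bash
python3 - <<'E'
from h import *
p=bot.observe()['position']
for n in('w2','s2'):
    c=load(n)
    for q in (p,[p[0],p[1],.132],[.5733,.1598,.132],[.5528,.182,.146]): print(n,np.round(q,3),np.round(proj(c,q),1))
E
```

```text
w2 [0.574 0.157 0.173] [261.  248.7]
w2 [0.574 0.157 0.132] [260.7 217.8]
w2 [0.573 0.16  0.132] [263.6 213.1]
w2 [0.553 0.182 0.146] [264.4 165.2]
s2 [0.574 0.157 0.173] [303.8 185.7]
s2 [0.574 0.157 0.132] [302.9 195.2]
s2 [0.573 0.16  0.132] [303.7 195.1]
s2 [0.553 0.182 0.146] [309.6 188.6]
```

The target projects onto the button row (213 vs 215), so the aim is consistent. The last call was refused because it left out yaw, so I'll resend it.

```bash
python3 -m crank '[{"hand":0,"dx":2,"dy":20,"dz":3,"yaw":0},{"hand":0,"dx":2,"dy":40,"dz":3,"yaw":0},{"hand":0,"dx":2,"dy":55,"dz":3,"yaw":0},{"hand":0,"dx":2,"dy":62,"dz":3,"yaw":0},{"hand":0,"dx":2,"dy":62,"dz":3,"yaw":0},{"hand":0,"dx":2,"dy":62,"dz":3,"yaw":0}]'; python3 go.py .5733 .1598 .11 43.1
python3 - <<'E'
from h import *
snap('wrist','w3.png'); snap('scene','s3.png')
a=cv2.imread('pics/s3.png')[140:260,260:380]; cv2.imwrite('pics/s3c.png',cv2.resize(a,None,fx=4,fy=4,interpolation=2))
E
python3 go.py .5733 .1598 .11 43.1
```

```text
clock: 3.25
position: [0.5732, 0.1605, 0.1103]
tool_rot: [-1.571, -0.001, 0.752]
force: [0.1, 0.5, 0.4]
grip_width: 0.0853
t 3.25 pos [0.5732 0.1605 0.1103] rot [-1.5713e+00 -9.0000e-04  7.5170e-01] yawx 43.07 F [0.1 0.5 0.4] w 0.0853
dx dy dz [-0.4  0.3 -0.6] yaw -0.0 q [ 0.05  0.7  -0.62  1.76  0.52  0.86 -0.06]
t 3.35 pos [0.5733 0.1606 0.1106] rot [-1.5716 -0.0016  0.7517] yawx 43.07 F [0.2 0.6 0.1] w 0.0853
dx dy dz [-0.6  0.6 -0.6] yaw -0.001 q [ 0.05  0.69 -0.62  1.76  0.52  0.86 -0.06]
```

View pics/w3.png

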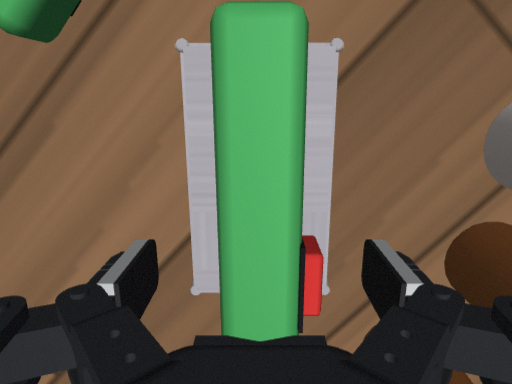

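View pics/s3c.png

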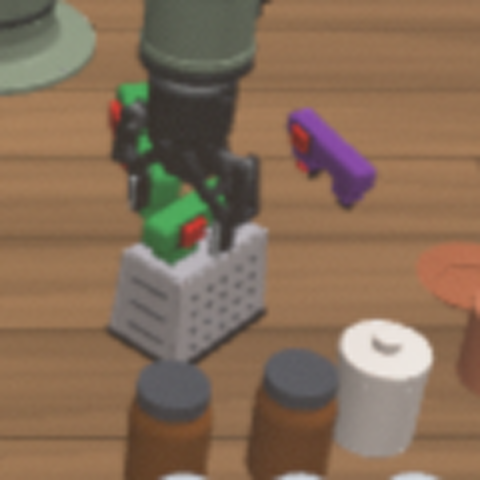

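```bash
python3 - <<'E'
from h import *
o=bot.observe();p=o['position'];Rt=R.from_euler('xyz',o['tool_rot']).as_matrix()
for n in('w3','s3'):
    c=load(n)
    for back in (0,13,32):
      for w in (-.0425,-.057,.0425,.057):
        print(n,back,w,np.round(proj(c,p+Rt@[w,-back/1000,0]),1))
c=load('w3');print('wrist cam rel tool',(Rt.T@(ray(c,256,192)[0]-p)*1000).round(1))
a=cv2.imread('pics/s3.png')[165:225,280:340]; cv2.imwrite('pics/s3d.png',cv2.resize(a,None,fx=10,fy=10,interpolation=2))
E
```

```text
w3 0 -0.0425 [166. 249.]
w3 0 -0.057 [133.9 248.9]
w3 0 0.0425 [354.1 249. ]
w3 0 0.057 [386.2 249.1]
w3 13 -0.0425 [157.7 262.4]
w3 13 -0.057 [122.7 262.4]
w3 13 0.0425 [362.4 262.5]
w3 13 0.057 [397.4 262.5]
w3 32 -0.0425 [142.4 286.9]
w3 32 -0.057 [102.3 286.9]
w3 32 0.0425 [377.8 287. ]
w3 32 0.057 [417.9 287.1]
s3 0 -0.0425 [294.5 195. ]
s3 0 -0.057 [291.6 193.3]
s3 0 0.0425 [312.8 205.2]
s3 0 0.057 [316. 207.]
s3 13 -0.0425 [294.8 192.1]
s3 13 -0.057 [291.8 190.4]
s3 13 0.0425 [313.1 202.2]
s3 13 0.057 [316.4 204. ]
s3 32 -0.0425 [295.1 187.7]
s3 32 -0.057 [292.1 186.1]
s3 32 0.0425 [313.6 197.8]
s3 32 0.057 [316.9 199.6]
wrist cam rel tool [-1.000e-01 -1.417e+02  6.600e+01]
```

View pics/s3d.png

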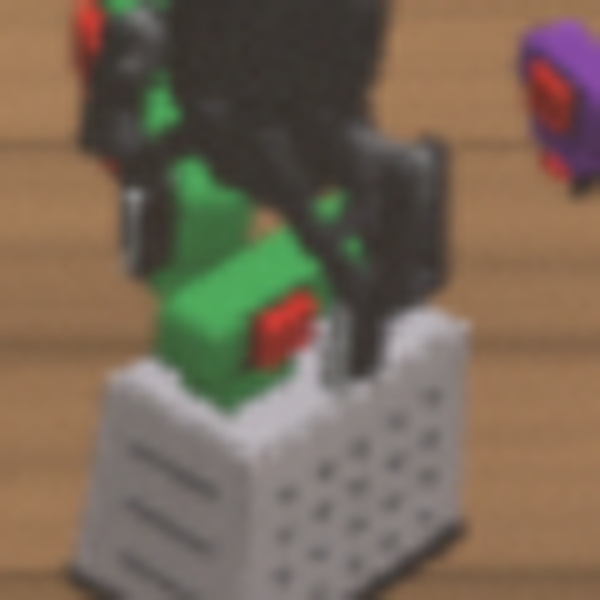

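The predicted finger tip and button both match the picture (button expected at 308.7,197.9, seen at 308.5,198). Closing now.

```bash
python3 -m crank '[{"hand":0.4,"dx":0,"dy":0,"dz":0,"yaw":0},{"hand":0.45,"dx":0,"dy":0,"dz":0,"yaw":0},{"hand":0.5,"dx":0,"dy":0,"dz":0,"yaw":0},{"hand":0.6,"dx":0,"dy":0,"dz":0,"yaw":0},{"hand":0.7,"dx":0,"dy":0,"dz":0,"yaw":0},{"hand":0.8,"dx":0,"dy":0,"dz":0,"yaw":0},{"hand":1,"dx":0,"dy":0,"dz":0,"yaw":0},{"hand":1,"dx":0,"dy":0,"dz":0,"yaw":0},{"hand":1,"dx":0,"dy":0,"dz":0,"yaw":0}]' 45
python3 - <<'E'
from h import *
snap('wrist','w4.png'); snap('scene','s4.png')
a=cv2.imread('pics/s4.png')[165:225,280:340]; cv2.imwrite('pics/s4d.png',cv2.resize(a,None,fx=10,fy=10,interpolation=2))
E
python3 go.py .5733 .1598 .11 43.1
```

```text
clock: 4.1
position: [0.5729, 0.1606, 0.1097]
tool_rot: [-1.571, -0.0, 0.752]
force: [0.3, -0.9, 5.3]
grip_width: 0.03
t 4.20 pos [0.5729 0.1606 0.1097] rot [-1.5711e+00 -5.0000e-04  7.5200e-01] yawx 43.09 F [-1.   0.2  6.8] w 0.0303
dx dy dz [-0.2 -0.3 -0.8] yaw -0.0 q [ 0.05  0.7  -0.62  1.76  0.52  0.86 -0.06]
```

View pics/w4.png

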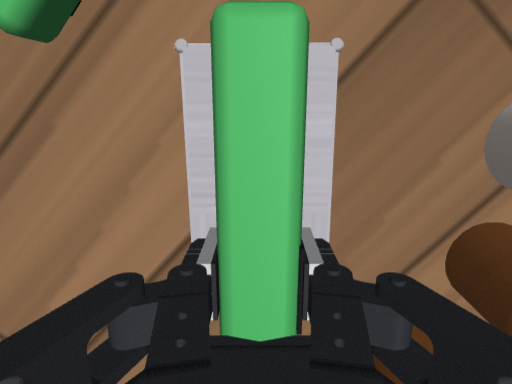

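View pics/s4d.png

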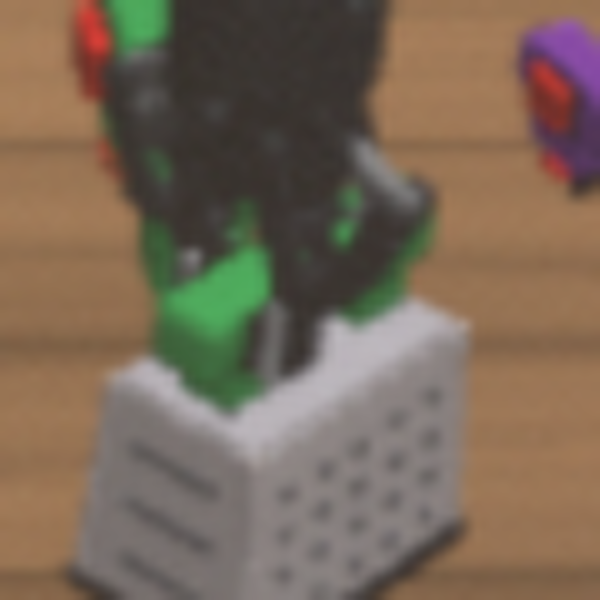

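Grip width is 30 mm, which is the fully pressed width, and the picture shows the pads on the button and the plain side. I'll lift slowly.

```bash
python3 -m crank '[{"hand":1,"dx":0,"dy":-2,"dz":0,"yaw":0},{"hand":1,"dx":0,"dy":-4,"dz":0,"yaw":0},{"hand":1,"dx":0,"dy":-7,"dz":0,"yaw":0},{"hand":1,"dx":0,"dy":-10,"dz":0,"yaw":0}]'
python3 -m crank '[{"hand":1,"dx":0,"dy":-4,"dz":0,"yaw":0},{"hand":1,"dx":0,"dy":-8,"dz":0,"yaw":0},{"hand":1,"dx":0,"dy":-12,"dz":0,"yaw":0},{"hand":1,"dx":0,"dy":-12,"dz":0,"yaw":0}]'
python3 - <<'E'
from h import *
snap('scene','s5.png')
a=cv2.imread('pics/s5.png')[165:225,280:340]; cv2.imwrite('pics/s5d.png',cv2.resize(a,None,fx=10,fy=10,interpolation=2))
E
```

```text
clock: 4.53
position: [0.5726, 0.1604, 0.1195]
tool_rot: [-1.571, 0.0, 0.752]
force: [-1.4, -0.2, -0.3]
grip_width: 0.0302
clock: 4.87
position: [0.573, 0.1606, 0.1323]
tool_rot: [-1.571, -0.001, 0.752]
force: [-0.0, -0.0, -0.4]
grip_width: 0.0302
```

View pics/s5d.png

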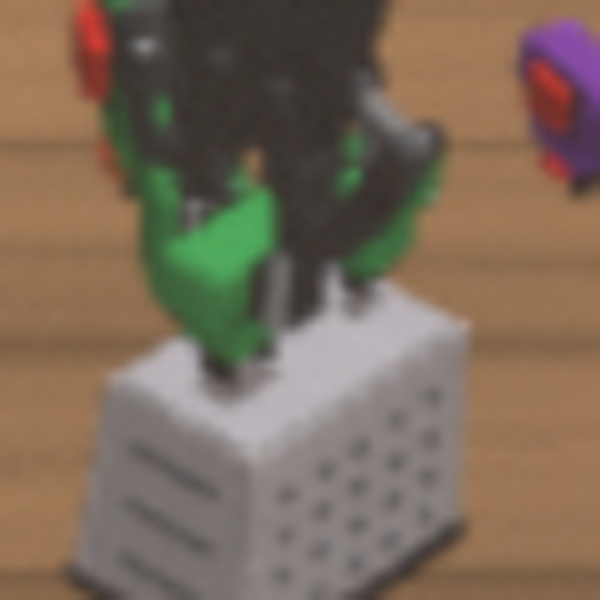

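The handle is off with the barb clear, and the grater is still standing. I'll lift on and carry it over.

```bash
python3 -m crank '[{"hand":1,"dx":0,"dy":-10,"dz":0,"yaw":0},{"hand":1,"dx":0,"dy":-25,"dz":0,"yaw":0},{"hand":1,"dx":0,"dy":-45,"dz":0,"yaw":0},{"hand":1,"dx":0,"dy":-65,"dz":0,"yaw":0},{"hand":1,"dx":0,"dy":-85,"dz":0,"yaw":0},{"hand":1,"dx":0,"dy":-105,"dz":0,"yaw":0},{"hand":1,"dx":0,"dy":-118,"dz":0,"yaw":0},{"hand":1,"dx":0,"dy":-118,"dz":0,"yaw":0}]'
python3 go.py .553 -.247 .25 0
python3 - <<'E'
from h import *
snap('wrist','w6.png')
E
```

```text
clock: 5.58
position: [0.5735, 0.161, 0.2522]
tool_rot: [-1.572, -0.003, 0.752]
force: [1.1, 0.2, -1.4]
grip_width: 0.0298
t 5.58 pos [0.5735 0.161  0.2522] rot [-1.5724 -0.0032  0.7519] yawx 43.08 F [ 1.1  0.2 -1.4] w 0.0298
dx dy dz [-293.6    1.8 -284. ] yaw 0.752 q [ 0.11  0.53 -0.71  1.63  0.38  1.11  0.05]
```

View pics/w6.png

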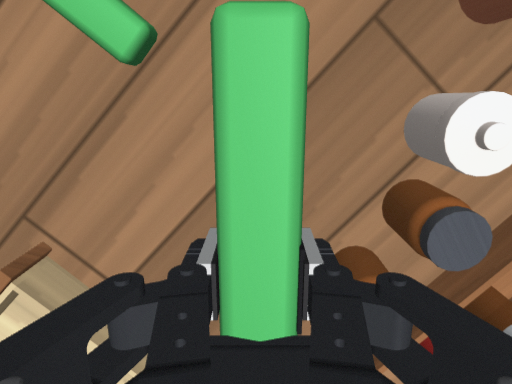

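The handle sits in the grip unchanged, still level, spanning rows 0 to 340. Now I'll move over the drawer.

```bash
python3 -m crank '[{"hand":1,"dx":-12,"dy":0,"dz":-12,"yaw":0.04},{"hand":1,"dx":-35,"dy":0,"dz":-34,"yaw":0.1},{"hand":1,"dx":-60,"dy":0,"dz":-58,"yaw":0.17},{"hand":1,"dx":-85,"dy":0,"dz":-82,"yaw":0.24},{"hand":1,"dx":-110,"dy":0,"dz":-106,"yaw":0.31},{"hand":1,"dx":-135,"dy":0,"dz":-131,"yaw":0.38},{"hand":1,"dx":-160,"dy":0,"dz":-155,"yaw":0.45},{"hand":1,"dx":-185,"dy":0,"dz":-179,"yaw":0.52},{"hand":1,"dx":-210,"dy":0,"dz":-203,"yaw":0.59},{"hand":1,"dx":-235,"dy":0,"dz":-227,"yaw":0.66},{"hand":1,"dx":-260,"dy":0,"dz":-251,"yaw":0.72},{"hand":1,"dx":-280,"dy":0,"dz":-271,"yaw":0.752}]'
python3 go.py .553 -.247 .25 0
```

```text
clock: 6.63
position: [0.5518, -0.2319, 0.2482]
tool_rot: [-1.571, 0.002, -0.006]
force: [1.1, -0.1, -1.7]
grip_width: 0.0304
t 6.63 pos [ 0.5518 -0.2319  0.2482] rot [-1.5711  0.0019 -0.0061] yawx -0.35 F [ 1.1 -0.1 -1.7] w 0.0304
dx dy dz [  1.2  -1.8 -15.1] yaw -0.006 q [ 0.62  0.5  -0.47  1.63  0.25  1.07  0.08]
```

```bash
python3 -m crank '[{"hand":1,"dx":0,"dy":20,"dz":-10,"yaw":0},{"hand":1,"dx":0,"dy":45,"dz":-17,"yaw":0},{"hand":1,"dx":0,"dy":60,"dz":-17,"yaw":0},{"hand":1,"dx":0,"dy":65,"dz":-17,"yaw":0},{"hand":1,"dx":0,"dy":65,"dz":-17,"yaw":0},{"hand":1,"dx":0,"dy":65,"dz":-17,"yaw":0}]'
python3 go.py .553 -.247 .18 0
python3 - <<'E'
from h import *
for n in('wrist','scene','top'): snap(n,n[0]+'7.png')
a=cv2.imread('pics/s7.png')[120:300,100:280]; b=cv2.imread('pics/t7.png')[130:240,260:370]
cv2.imwrite('pics/st7.png',np.hstack([cv2.resize(x,(396,396),interpolation=2) for x in(a,b)]))
E
```

```text
clock: 7.13
position: [0.5533, -0.2455, 0.1845]
tool_rot: [-1.571, 0.0, 0.0]
force: [0.1, 0.4, -1.5]
grip_width: 0.0303
t 7.13 pos [ 0.5533 -0.2455  0.1845] rot [-1.5705e+00  2.0000e-04  1.0000e-04] yawx 0.01 F [ 0.1  0.4 -1.5] w 0.0303
dx dy dz [-0.3  4.5 -1.5] yaw 0.0 q [ 0.63  0.57 -0.45  1.68  0.29  0.95  0.07]
```

View pics/w7.png

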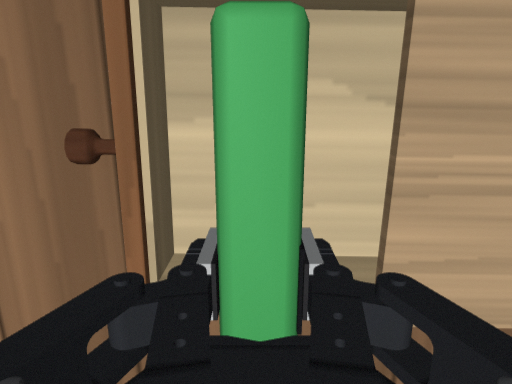

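View pics/st7.png

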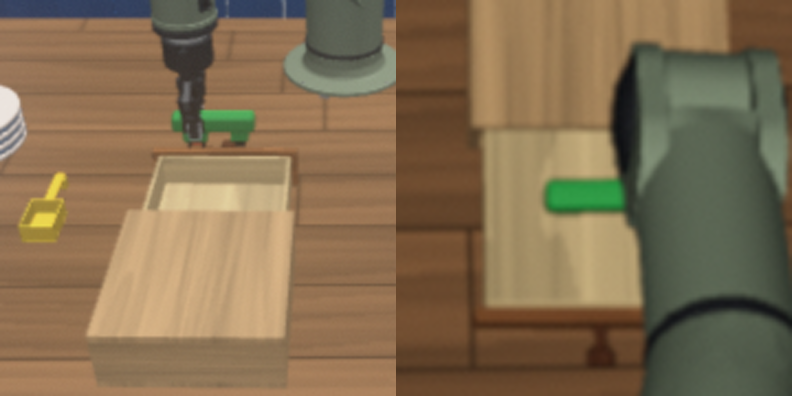

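```bash
python3 - <<'E'
from h import *
c=load('w7')
for n,u,v,z in [('panel in top',140,30,.088),('panel in top',156,250,.088),('foot',165,30,.022),('foot',174,250,.022),('unit edge',413,20,.1),('unit edge',380,270,.1),('y wall foot',280,11,.022),('-y wall foot',200,256,.022),('bar far end', 260,5,.2)]: print(n,onz(c,u,v,z).round(4))
print(proj(c,[.5533,-.2455,.0]))
E
```

```text
panel in top [ 0.4756 -0.1376  0.088 ]
panel in top [ 0.4739 -0.2918  0.088 ]
foot [ 0.4749 -0.1259  0.022 ]
foot [ 0.4696 -0.3227  0.022 ]
unit edge [ 0.646  -0.1341  0.1   ]
unit edge [ 0.6413 -0.3021  0.1   ]
y wall foot [ 0.5693 -0.1117  0.022 ]
-y wall foot [ 0.4946 -0.3291  0.022 ]
bar far end [ 0.5528 -0.1497  0.2   ]
(np.float64(260.1363364207306), np.float64(167.49708434461388))
```

The drawer interior measures 217 mm wide against 218 mm given, and the handle is centred in it. Lowering now.

```bash
python3 -m crank '[{"hand":1,"dx":0,"dy":10,"dz":-1,"yaw":0},{"hand":1,"dx":1,"dy":25,"dz":-1,"yaw":0},{"hand":1,"dx":1,"dy":45,"dz":-1,"yaw":0},{"hand":1,"dx":1,"dy":65,"dz":-1,"yaw":0},{"hand":1,"dx":1,"dy":85,"dz":-1,"yaw":0},{"hand":1,"dx":1,"dy":100,"dz":-1,"yaw":0},{"hand":1,"dx":1,"dy":112,"dz":-1,"yaw":0},{"hand":1,"dx":1,"dy":120,"dz":-1,"yaw":0},{"hand":1,"dx":1,"dy":124,"dz":-1,"yaw":0},{"hand":1,"dx":1,"dy":124,"dz":-1,"yaw":0}]'
python3 go.py .555 -.247 .047 0
python3 - <<'E'
from h import *
for n in('wrist','scene'): snap(n,n[0]+'8.png')
a=cv2.imread('pics/s8.png')[150:250,140:260]
cv2.imwrite('pics/s8c.png',cv2.resize(a,None,fx=5,fy=5,interpolation=2))
E
```

```text
clock: 8.12
position: [0.5542, -0.2467, 0.0598]
tool_rot: [-1.571, 0.0, 0.0]
force: [0.1, -0.6, -0.5]
grip_width: 0.0302
t 8.12 pos [ 0.5542 -0.2467  0.0598] rot [-1.5706e+00  5.0000e-04  1.0000e-04] yawx 0.00 F [ 0.1 -0.6 -0.5] w 0.0302
dx dy dz [ 0.8 12.8 -0.3] yaw 0.0 q [ 0.58  0.74 -0.38  1.76  0.39  0.72 -0.01]
```

View pics/w8.png

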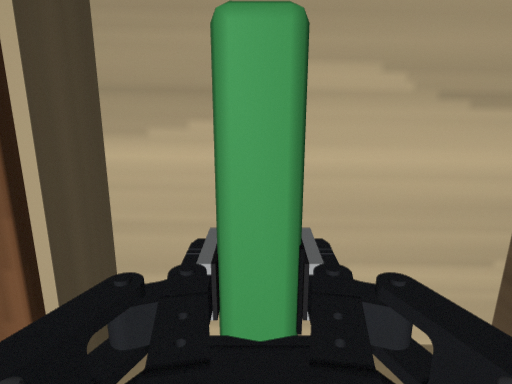

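View pics/s8c.png

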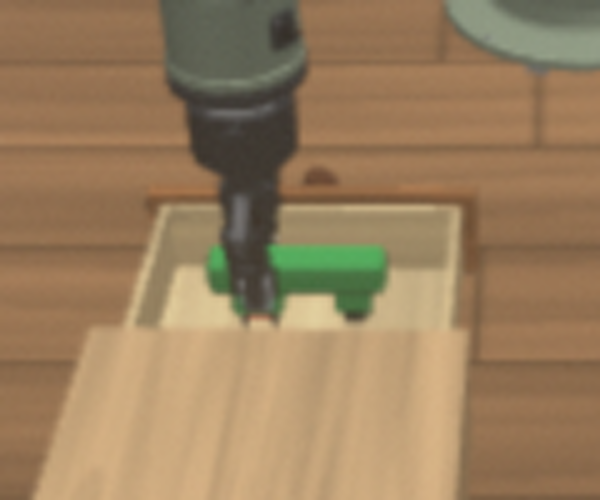

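The handle is inside the drawer, just above the floor. I'll lower it the last millimetres while watching the force.

```bash
python3 -m crank '[{"hand":1,"dx":0,"dy":3,"dz":0,"yaw":0},{"hand":1,"dx":0,"dy":6,"dz":0,"yaw":0},{"hand":1,"dx":0,"dy":8,"dz":0,"yaw":0},{"hand":1,"dx":0,"dy":10,"dz":0,"yaw":0},{"hand":1,"dx":0,"dy":10,"dz":0,"yaw":0}]'
```

```text
clock: 8.63
position: [0.5541, -0.2467, 0.0499]
tool_rot: [-1.571, 0.0, -0.0]
force: [-0.1, -0.6, -1.0]
grip_width: 0.0301
```

```bash
python3 -m crank '[{"hand":1,"dx":0,"dy":1,"dz":0,"yaw":0},{"hand":1,"dx":0,"dy":2,"dz":0,"yaw":0},{"hand":1,"dx":0,"dy":2,"dz":0,"yaw":0}]'
python3 -m crank '[{"hand":1,"dx":0,"dy":1,"dz":0,"yaw":0},{"hand":1,"dx":0,"dy":1.5,"dz":0,"yaw":0},{"hand":1,"dx":0,"dy":1.5,"dz":0,"yaw":0}]'
```

```text
clock: 8.88
position: [0.5543, -0.2467, 0.0482]
tool_rot: [-1.571, 0.0, 0.0]
force: [-0.2, 0.1, -0.6]
grip_width: 0.0301
clock: 9.13
position: [0.5543, -0.2468, 0.0468]
tool_rot: [-1.571, 0.0, -0.0]
force: [-0.9, -0.7, -1.0]
grip_width: 0.0303
```

```bash
python3 -m crank '[{"hand":1,"dx":0,"dy":1,"dz":0,"yaw":0},{"hand":1,"dx":0,"dy":2,"dz":0,"yaw":0},{"hand":1,"dx":0,"dy":2,"dz":0,"yaw":0}]'
python3 -m crank '[{"hand":1,"dx":0,"dy":1,"dz":0,"yaw":0},{"hand":1,"dx":0,"dy":1.5,"dz":0,"yaw":0},{"hand":1,"dx":0,"dy":1.5,"dz":0,"yaw":0}]'
```

```text
clock: 9.38
position: [0.5561, -0.2468, 0.0465]
tool_rot: [-1.572, -0.004, 0.0]
force: [1.1, 2.0, 20.3]
grip_width: 0.0304
clock: 9.63
position: [0.5574, -0.2469, 0.0463]
tool_rot: [-1.572, -0.006, 0.0]
force: [0.3, 4.5, 36.5]
grip_width: 0.03
```

Contact came at TCP z 0.0465, close to the predicted 0.047. I'll relieve the load, then open gradually.

```bash
python3 -m crank '[{"hand":1,"dx":0,"dy":-2,"dz":0,"yaw":0},{"hand":1,"dx":0,"dy":-3.3,"dz":0,"yaw":0},{"hand":1,"dx":0,"dy":-3.3,"dz":0,"yaw":0}]'
python3 -m crank '[{"hand":0.6,"dx":0,"dy":0,"dz":0,"yaw":0},{"hand":0.55,"dx":0,"dy":0,"dz":0,"yaw":0},{"hand":0.5,"dx":0,"dy":0,"dz":0,"yaw":0},{"hand":0.45,"dx":0,"dy":0,"dz":0,"yaw":0},{"hand":0.4,"dx":0,"dy":0,"dz":0,"yaw":0},{"hand":0.3,"dx":0,"dy":0,"dz":0,"yaw":0},{"hand":0.3,"dx":0,"dy":0,"dz":0,"yaw":0}]' 20
python3 - <<'E'
from h import *
for n in('wrist','scene'): snap(n,n[0]+'9.png')
a=cv2.imread('pics/s9.png')[150:250,140:260]
cv2.imwrite('pics/s9c.png',cv2.resize(a,None,fx=5,fy=5,interpolation=2))
E
```

```text
clock: 9.88
position: [0.5543, -0.2468, 0.0468]
tool_rot: [-1.571, -0.0, -0.0]
force: [0.5, -0.4, -0.7]
grip_width: 0.03
clock: 10.47
position: [0.5543, -0.2467, 0.0466]
tool_rot: [-1.571, 0.0, -0.0]
force: [-0.3, -0.3, -0.1]
grip_width: 0.0597
```

View pics/w9.png

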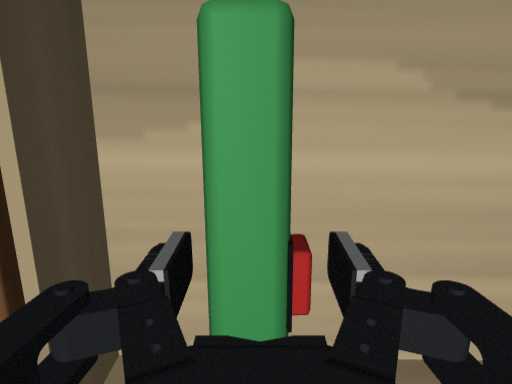

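View pics/s9c.png

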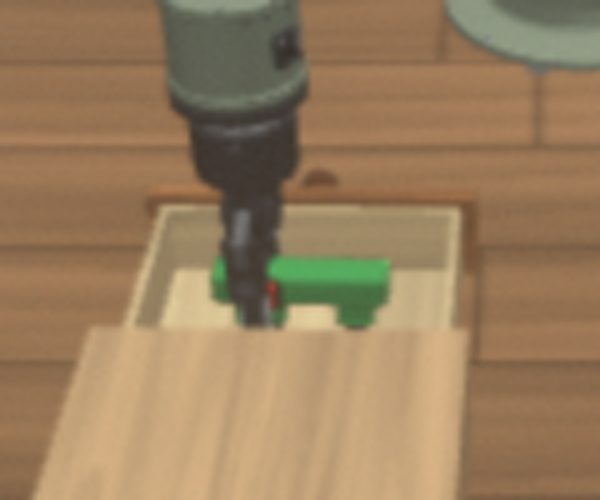

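The handle stands upright on the floor with its button sprung out and both pads clear of it. I'll retract straight up.

```bash
python3 -m crank '[{"hand":0.15,"dx":-2,"dy":-1,"dz":0,"yaw":0},{"hand":0.15,"dx":-3,"dy":-6,"dz":0,"yaw":0},{"hand":0.15,"dx":-3,"dy":-16,"dz":0,"yaw":0},{"hand":0.15,"dx":-3,"dy":-30,"dz":0,"yaw":0},{"hand":0.15,"dx":-3,"dy":-50,"dz":0,"yaw":0},{"hand":0.15,"dx":-3,"dy":-75,"dz":0,"yaw":0},{"hand":0.15,"dx":-3,"dy":-105,"dz":0,"yaw":0},{"hand":0.15,"dx":-3,"dy":-140,"dz":0,"yaw":0},{"hand":0.15,"dx":-3,"dy":-170,"dz":0,"yaw":0},{"hand":0.15,"dx":-3,"dy":-190,"dz":0,"yaw":0},{"hand":0.15,"dx":-3,"dy":-190,"dz":0,"yaw":0},{"hand":0.15,"dx":-3,"dy":-190,"dz":0,"yaw":0}]'
python3 - <<'E'
from h import *
for n in('wrist','scene'): snap(n,n[0]+'10.png')
E
python3 mh.py w10 .083
```

```text
clock: 11.57
position: [0.5517, -0.2469, 0.239]
tool_rot: [-1.572, -0.003, -0.0]
force: [-0.6, -0.1, 0.1]
grip_width: 0.0728
[256.84212766 133.67468085] rect mm ((549.2415771484375, -216.14186096191406), (28.409133911132812, 126.35102081298828), 0.05775771662592888) mean [ 0.5492233  -0.21264009] [0.028173   0.12426416] axis 90.09055723880473
red [275 156   7  30 200] [277.965 170.635] [[0.5656, -0.2455, 0.079], [0.5719, -0.2455, 0.079]]
```

View pics/w10.png

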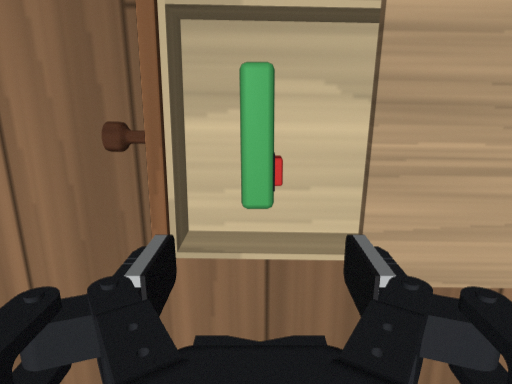

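View pics/s10.png

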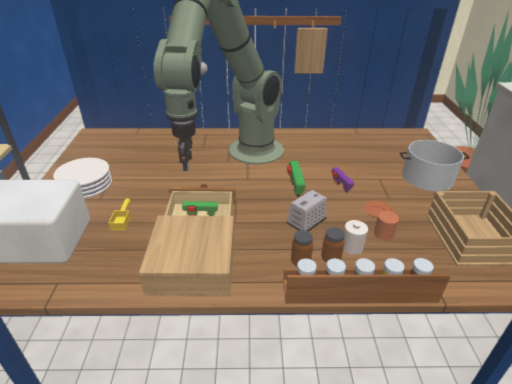

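The handle lies in the drawer at wrist pixel (257,135). The grater stands in place at scene pixel (307,212), and nothing else has moved.

```bash
python3 - <<'E'
from h import *
print(bot.observe()['qd'].round(3)); print(bot.job_done())
E
```

```text
[-0.004  0.017  0.002  0.006  0.003 -0.002 -0.002]
the job is handed in; nothing more can be done
None
```

The green handle is off the grater and lying in the half-open drawer. The job was handed in at about 11.7 s; no verdict is reported.

**What I did:** I pinched the smaller green handle at its release button, with a grip width of 30 mm, which is the fully pressed width. I pulled it straight up with the button held, carried it over and lowered it until the force showed floor contact. Then I eased the load off, opened the fingers and withdrew upwards.

**Last checks:**
- **Handle:** the middle of the bar is about 77 mm behind the front panel and about 4 mm from the drawer's middle line. Its axis is level and runs across the drawer. Its height, about 47 mm above the floor, comes from the grip height at floor contact, not from a direct measurement.
- **Grater and the rest:** the grater stands upright where it was and the bystanders look unmoved. I judged both from the picture and did not measure them.
- **Robot:** it touches nothing.

**What went wrong or disagreed:**
- One move call was refused because it left out the yaw value, so I sent it again.
- The floor contact peaked briefly at 36 N on the wrist before I eased off.
- The handle's length read 126 mm in the wrist views against 130 mm given, which I put down to the bar's rounded edges.

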